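# Clear and tip out the pipe-stub trough

## Robot

A 7-joint arm with a two-finger parallel gripper is mounted at the origin on the work surface. World frame = base frame: x ahead of the robot, y to its left, z up, the work surface at z = 0. Lengths are in m, angles in rad, forces in N, time in s.
With the tool pointing down it reaches from about 0.425 to 0.95 m from the base axis. Payload 16.7 kg.
Tool frame: the origin (TCP) lies on the centre line of the jaws, within the pads' length; the fingertips stand 14 mm ahead of it and the grasp point (between the pads) lies 5 mm behind it (ctrl.tip_extent is the distance from the TCP to the fingertips, in m); z points along the fingers, y is the direction in which the jaws open and shut (so a half turn about z gives the same grasp; the last joint's range is limited). The gripper opens to 94 mm and grips with 3 to 60 N. Pads are 16 mm wide; open, the fingers measure 119 mm over their backs; the gripper's body (75 mm by 177 mm) begins 78 mm behind the grasp point.
Start: joints at [-1.252, 0.426, 0.074, 1.606, -0.034, 1.111, -0.067], TCP at [0.305, 0.602, 0.197] pointing down, gripper open.
Joint ranges: [-2.85, 2.85], [-0.5, 2.14], [-1.23, 1.37], [0.21, 2.46], [-1.02, 4.16], [0.16, 2.05], [-2.73, 2.73]. Speed limits (rad/s): [1.89, 1.89, 2.39, 2.39, 3.01, 3.01, 3.01].

## Interface

Orientations are given as a unit quaternion [x, y, z, w].
In Python, from bench import sense, eyes, workorder, ctrl gives the robot as it stands. The module is installed in compiled form; this text tells all that it offers.
- The arm moves only by the shell command python3 -m crank 'ROWS' [FORCE]. ROWS is a JSON object of lists of equal length, an entry for each row: "dp": the shift along the world's x, y, z in cm, a list of three; "angular": the turn, a rotation vector about the world's x, y, z in rad, a list of three; "gripper": the gripper command: -1 is fully open, 1 is shut, values between are in proportion. A call has 1 to 8 rows; each row is the pose to reach, as a shift and turn from the pose commanded when the call began; what a row does not reach only later rows make up. A row lasts 1/10 s, in which the tool goes at most 50 mm and 8.59 degrees, less where a joint would pass 70% of its speed; a pose out of reach is approached as far as the arm can. A call with a gripper value outside its range is refused whole. The fingers move at their own pace and stop on an object; FORCE is the grip in N (left out, the last holds). Time passes only in rows, so rows that repeat a pose let the fingers close. It gives the time, the measured TCP pose, the force and the opening at its end, in the units of the state.
- sense(): the state, without advancing time (a new reading comes with each control period).
- eyes.capture(name): name is "side" or "top"; returns the picture (384x512x3 uint8, blue, green, red); there is no depth.
- eyes.camera_info(name): a dict with "fx", "fy", "cx", "cy" (pixels), "rvec" (rotation vector, rad) and "tvec" (3), from world to camera coordinates, as OpenCV has them. Camera axes: x right, y down, z forward; pixel columns grow to the right and rows downward; lengths in m; the calibration is good to about 2 mm. A picture is of the moment at which its call begins. camera_info takes no time and is no camera call.
- workorder.sign_off(): hands the job in, once; it reports no verdict.
The state is a dict: "time_s": time; "joints": joint angles; "joint_velocities": joint speeds; "joint_torque": joint torques, N m; "tcp_pos": TCP position; "eef_rot": TCP orientation; "contact_force": force on the tool from outside, world axes, zero at the start; "ft_torque": the same for the moment, N m; "finger_gap": opening from 0.0 (shut) to 1.0 (fully open).
Only numpy, scipy, OpenCV 4.12 (cv2) and the standard library are available. Lean on these libraries where they do the work, as an engineer would, in place of code of your own. Each camera call takes 0.05 s, during which the arm holds its last target. There are 200 camera calls.

## Task

First take the flat steel scraper that lies across the tipping trough and hang it by its eye on the hook of the green stand. Then raise the trough by its handle to about 45 degrees (never past 60), hold it there for about a second so that both capped pipe stubs roll out into the grey crate, and lower the trough gently, without letting it fall, until it is fully level on its rest. Leave everything else on the table where it is.

Things in the scene. Friction and masses are not known exactly. Their poses are not given: they have to be found in the camera images.
- tipper: Blue steel tipping stand fixed to the table: base plate 170 x 235 mm with two short posts carrying the trough's hinge. Origin on the table straight under the middle of the hinge line; x along the hinge line, the trough lies towards its -y, the crate stands on its +y side.
- trough (a joint): Tilt of the aluminium trough about the hinge line (rad): 0 = level on its rest, 0.785 = 45 degrees, mechanical limit 1.25. It grows as the handle end is raised and the open end tips towards the crate. It does not stay up by itself. A stub rolls over the trough's 4 mm end lip once the tilt passes about 33 degrees.
- hinge (a point): Middle of the hinge line (along tipper x), 90 mm above the table. From here the open-topped trough runs 200 mm along tipper -y, 116 mm wide; heights above the table when level: floor 93 mm, side walls (6 mm thick) 156 mm, back wall 135 mm; only a 4 mm lip at the hinge end.
- handle (a point): Middle of the trough's handle: black round bar 14 mm thick, 100 mm long, parallel to the hinge, 42 mm behind the back wall on two thin steel arms 45 mm either side of its middle. When level it is 242 mm from the hinge along tipper -y and 50 mm above it (140 mm above the table); it moves with the trough.
- stub_a: One of two identical loose black pipe stubs with grey end caps, 50 mm diameter, 90 mm long, 0.15 kg, lying across the trough. Origin at its centre, x along its length; it rolls, so y and z turn.
- stub_b: The other pipe stub, same as stub_a.
- scraper: Loose flat steel scraper, 205 mm over all and 0.16 kg, lying flat across the trough's two side walls near its handle end. Origin in the middle of the underside of the bar (which is 20 mm wide, 10 mm thick, spanning x = -92 to +62 mm); x points along it to the eye, z up; a 44 mm wide crosspiece is at the -x end (x = -102 to -92 mm).
- eye (a point): Centre of the scraper's round eye: 36 mm hole in a ring 52 mm over all and 8 mm thick, 87 mm from the scraper's origin along +x and 5 mm above its underside.
- hookstand: Green stand fixed to the table: base plate 120 x 100 mm, upright post 18 mm thick, 299 mm tall. Origin on the table under the post; its hook points along its own -x.
- hook_seat (a point): Lowest point (bar centre) of the steel hook, where a hung eye rests: 50 mm from the post along the stand's -x, 246 mm above the table. Hook bar 10 mm thick.
- hook_tip (a point): Upturned tip of the hook: 74 mm from the post along the stand's -x, 280 mm above the table (bar centre; its round end is 5 mm higher). The bar slopes straight down from it to the hook_seat.
- crate: Grey open plastic crate fixed to the table in front of the trough's open end, 220 x 240 mm outside, 70 mm high, 5 mm walls and floor. Origin at the centre of its underside.
- elbow: Bystander: loose black pipe elbow, 50 mm pipe, about 100 x 100 mm, lying on the table.
- coupling: Bystander: loose short black pipe sleeve, 68 mm diameter, 55 mm high, standing.
- tape_roll: Bystander: loose cardboard roll, 90 mm diameter, 40 mm high, lying flat.
- cleaner: Bystander: loose white bottle, 64 mm diameter, 160 mm tall.
- screwdriver: Bystander: loose screwdriver, 190 mm long, lying on the table.
- wedge_block: Bystander: loose wooden block 100 x 60 x 35 mm.
Not all that is in view belongs to the job. Of the things that look like the scraper, the larger one is meant.

How it is judged:
By the outcome, as a careful person would: the job done as asked, in the order asked, and still so for the second after the job is handed in, with the robot touching nothing.
It also fails if it takes over 67 s, if anything falls off the work surface, if the arm or the gripper's body presses on something with over 40 N, if the wrist force passes 120 N, or if a joint passes its speed limit or range.

## Working session

There is one attempt and no reset: what is moved stays moved. The work goes in short steps, Python scripts to look and compute and a shell command to move; the robot and the scene stay as the last step left them, time stands still between calls to the robot, and variables do not carry over. Pictures are saved under pics/ and viewed, about 8 in all and at most 12, crops included, and the job is handed in when it is done.

```bash
mkdir -p pics
python3 - <<'E'
from bench import sense, eyes, ctrl
import cv2
s=sense(); print(s); print(ctrl.tip_extent)
for n in("top","side"):
    i=eyes.capture(n); cv2.imwrite(f"pics/{n}0.png",cv2.resize(i,(768,576),interpolation=cv2.INTER_CUBIC)); cv2.imwrite(f"pics/{n}0raw.png",i)
    print(n,eyes.camera_info(n))
E
```

```text
{'time_s': 0.0, 'joints': array([-1.25148409,  0.42672831,  0.07379781,  1.60657971, -0.03409558,
        1.11082829, -0.06709864]), 'joint_velocities': array([-0.00185195,  0.00108861, -0.00237815, -0.00044157, -0.00062365,
        0.000933  ,  0.00033896]), 'joint_torque': array([-3.20150066e-04, -9.35815287e+01,  3.66702028e+00, -4.54166436e+01,
       -4.87950118e-02,  2.02529185e-02,  1.53080973e-04]), 'tcp_pos': array([0.3047799 , 0.60177322, 0.19678856]), 'eef_rot': array([ 2.32255211e-01,  9.72654668e-01, -6.33238416e-04, -1.11860468e-04]), 'contact_force': array([ 0.34649437,  0.37961303, -0.05130577]), 'ft_torque': array([-0.03206868,  0.01370503,  0.01550019]), 'finger_gap': 0.9987626917420807}
0.014
top {'fx': 422.9211578252297, 'fy': 422.9211578252297, 'cx': 255.04776052906976, 'cy': 189.92769124732732, 'rvec': array([ 2.14338598, -2.0956918 ,  0.21172594]), 'tvec': array([-0.07242517,  0.55184635,  1.32594573])}
side {'fx': 430.59043343972394, 'fy': 430.59043343972394, 'cx': 257.2728659097789, 'cy': 184.92179921853568, 'rvec': array([ 2.12162241, -0.49948333,  0.23349917]), 'tvec': array([-0.50609899,  0.27824122,  1.31623742])}
```

View pics/top0.png

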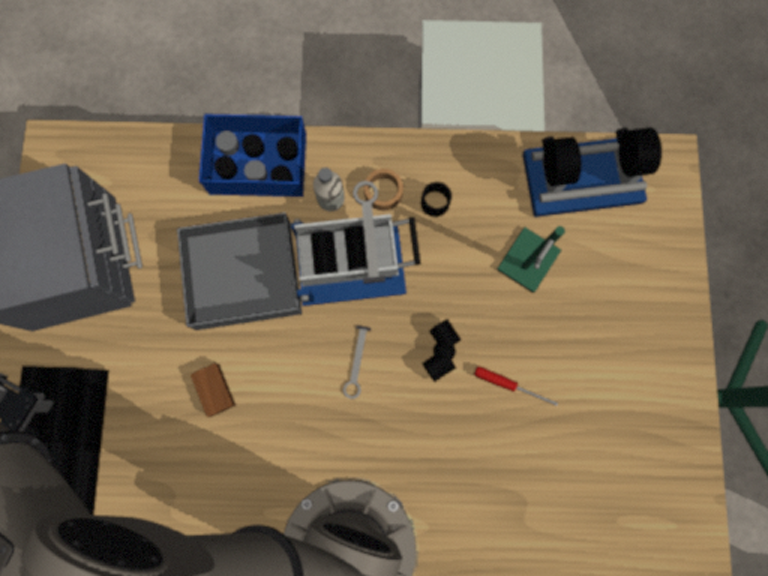

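View pics/side0.png

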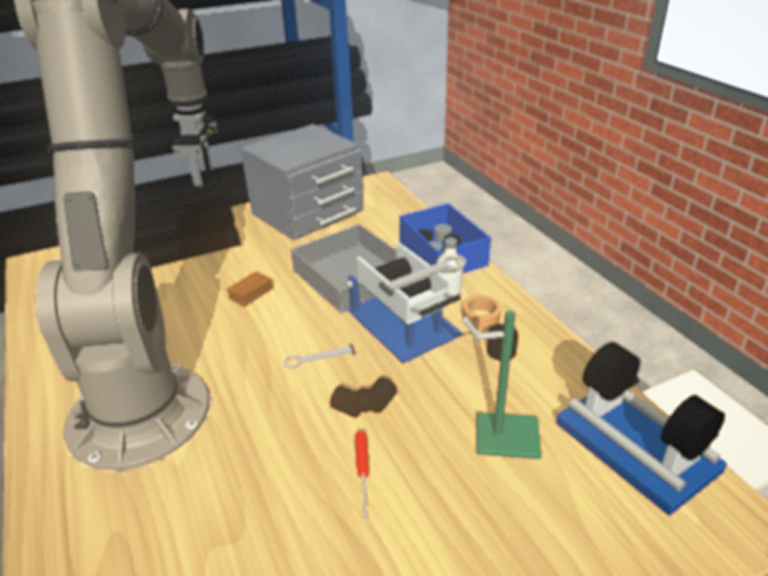

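The top view shows the tipper with the scraper across it (eye at about 367,190), the hook stand at about 530,258, and the small decoy at 355,360. Next, enlarged crops to measure from.

Run:
```python
import cv2
t=cv2.imread("pics/top0raw.png")[105:230,185:385]; cv2.imwrite("pics/topc.png",cv2.resize(t,None,fx=4,fy=4,interpolation=cv2.INTER_CUBIC))
t=cv2.imread("pics/side0raw.png")[155:305,180:380]; cv2.imwrite("pics/sidec.png",cv2.resize(t,None,fx=4,fy=4,interpolation=cv2.INTER_CUBIC))
```

```text
(no output)
```

View pics/topc.png

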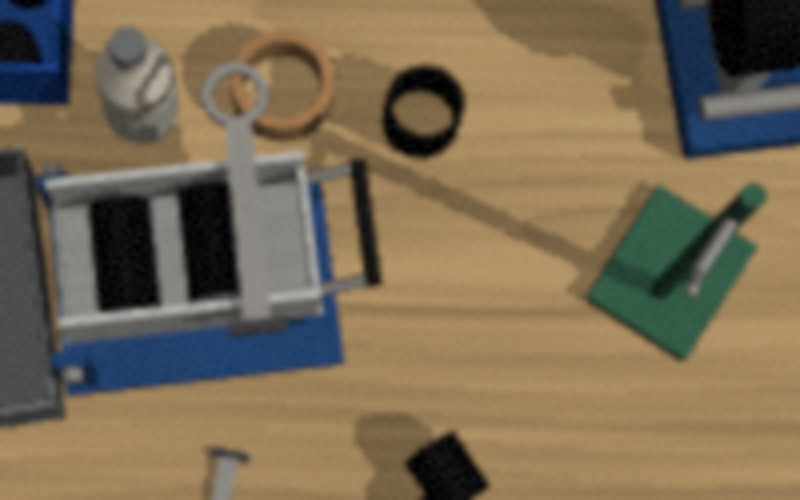

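View pics/sidec.png

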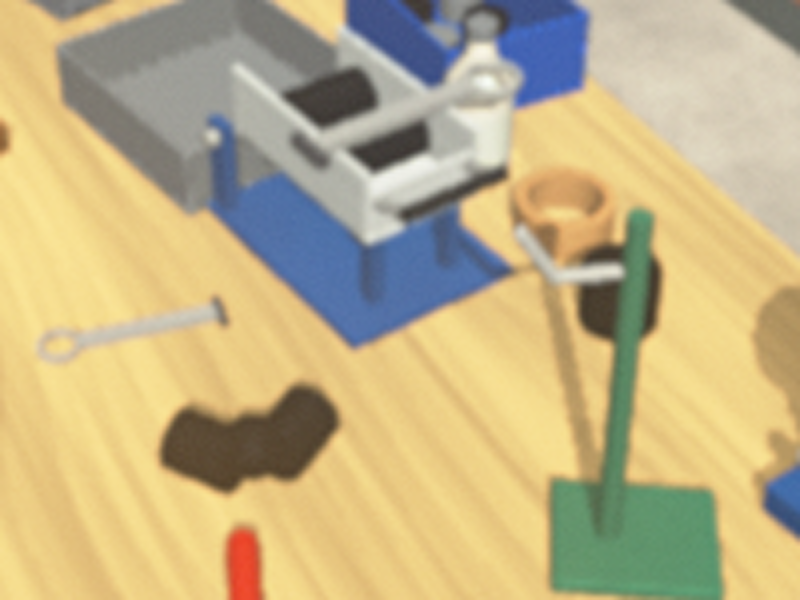

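```bash
cat > h.py <<'E'
import numpy as np, cv2
from bench import sense, eyes
from scipy.optimize import least_squares
from scipy.spatial.transform import Rotation as R
CI={n:eyes.camera_info(n) for n in("top","side")}
def proj(n,P):
    c=CI[n];K=np.array([[c["fx"],0,c["cx"]],[0,c["fy"],c["cy"]],[0,0,1]])
    return cv2.projectPoints(np.array(P,float).reshape(-1,1,3),c["rvec"],c["tvec"],K,None)[0].reshape(-1,2)
def raw(n,p,o={"top":(185,105),"side":(180,155)},s=4): return (np.array(p)+.5)/s-.5+o[n]
def place(q,P):
    P=np.array(P,float);c,s=np.cos(q[2]),np.sin(q[2])
    return np.c_[q[0]+c*P[:,0]-s*P[:,1],q[1]+s*P[:,0]+c*P[:,1],P[:,2]]
def fit(obs,q0,crop=True):
    def f(q): return np.concatenate([(proj(n,place(q,[P]))[0]-(raw(n,p) if crop else p)) for n,P,p in obs])
    r=least_squares(f,q0,loss="soft_l1"); return r.x,r.fun.reshape(-1,2)
E
python3 - <<'E'
from h import *
np.set_printoptions(precision=4,suppress=True)
# stand
st=[("top",(0,0,.299),(753,195)),("side",(0,0,.299),(640,214)),("side",(-.074,0,.280),(521,231)),("side",(-.05,0,.246),(558,280)),
 ("top",(-.074,0,.284),(693,291)),("side",(0,0,.01),(608,535))]
best=min((fit(st,[.6,-.35,a]) for a in np.arange(-3,3,.7)),key=lambda r:abs(r[1]).sum());print("stand",best[0],np.degrees(best[0][2]));print(best[1])
tp=[("top",(.05,-.242,.142),(359,163)),("top",(-.05,-.242,.142),(374,282)),("top",(.058,-.2,.156),(303,154)),("top",(-.058,-.2,.156),(325,314)),("top",(.058,0,.156),(44,184)),("top",(-.058,0,.156),(60,334)),
 ("side",(-.05,-.242,.14),(400,216)),("side",(.05,-.242,.14),(504,174)),("side",(-.058,0,.156),(237,68)),("side",(-.058,-.2,.156),(370,187))]
q,r=fit(tp,[.6,.05,0]);print("tipper",q,np.degrees(q[2]));print(r);print("handle",place(q,[(0,-.242,.14),(0,0,.09)]))
sc=[("top",(.087,0,.164),(236,95)),("top",(-.097,0,.164),(259,324)),("side",(.087,0,.163),(490,84)),("side",(-.102,0,.161),(310,150))]
q,r=fit(sc,[.6,0,0]);print("scraper",q,np.degrees(q[2]));print(r);print("eye",place(q,[(.087,0,.161)]))
E
```

```text
stand [ 0.6157 -0.3791 -0.5514] -31.594189089262095
[[ 0.1605 -0.6942]
 [ 0.0728  0.5594]
 [-0.2663  0.9652]
 [-0.7826 -0.501 ]
 [ 0.1923 -1.243 ]
 [-0.5307 -0.0666]]
tipper [0.5947 0.1154 0.1496] 8.570399679676077
[[-0.1905 -0.3861]
 [ 0.4822  0.8501]
 [ 0.209  -0.3189]
 [-0.3313 -3.9502]
 [ 0.4457  0.0207]
 [ 0.3003 -0.8036]
 [ 0.4863  0.6562]
 [-0.6549 -0.0091]
 [-2.472   0.3891]
 [-2.0152 -1.7909]]
handle [[ 0.6308 -0.1239  0.14  ]
 [ 0.5947  0.1154  0.09  ]]
scraper [ 0.6404 -0.0312  0.1218] 6.9801558127300956
[[ 0.1174 -0.6867]
 [ 0.1523  0.0721]
 [ 0.3067 -1.4796]
 [-1.5502  0.8276]]
eye [[ 0.7268 -0.0207  0.161 ]]
```

```bash
cat >> h.py <<'E'
np.set_printoptions(precision=4,suppress=True)
def tool(yaz,tilt):
    """jaws along azimuth yaz (deg), tool down then turned by tilt (deg) about the jaw axis (+ = points back toward -x)"""
    a=np.radians(yaz); y=np.array([np.cos(a),np.sin(a),0]); d=np.array([0,0,-1.]); 
    r=R.from_matrix(np.c_[np.cross(y,d),y,d]); return R.from_rotvec(np.radians(tilt)*y)*r
def delta(p,Rt):
    s=sense(); q=s["eef_rot"]; print("dp cm",(np.array(p)-s["tcp_pos"])*100,"ang",(Rt*R.from_quat(q).inv()).as_rotvec())
def st():
    s=sense(); print("t",s["time_s"],"tcp",s["tcp_pos"],"y",R.from_quat(s["eef_rot"]).as_matrix()[:,1],"z",R.from_quat(s["eef_rot"]).as_matrix()[:,2],"\nj",s["joints"],"F",s["contact_force"],"gap",s["finger_gap"])
E
python3 -m crank '{"dp":[[0,0,5],[0,-5,10],[1,-10,15],[3,-15,18],[6,-20,18],[9,-25,18],[12,-30,18],[15,-34,18]],"angular":[[0,0,0],[0,0,0.1],[0,0,0.2],[0,0,0.3],[0,0,0.4],[0,0,0.5],[0,0,0.55],[0,0,0.59]],"gripper":[0,0,0,0,0,0,0,0]}' 20
python3 - <<'E'
from h import *
st(); delta([.640,-.031,.30],tool(97,30)); delta([.640,-.031,.30],tool(97,0))
E
```

```text
time_s: 0.9
tcp_pos: [0.4181, 0.3184, 0.375]
eef_rot: [-0.062, 0.998, 0.0, 0.0]
contact_force: [1.2, 0.1, 0.3]
finger_gap: 0.504
t 0.9 tcp [0.4181 0.3184 0.375 ] y [-0.1233  0.9924  0.0007] z [ 0.0003  0.0007 -1.    ] 
j [-0.9315  0.0585  0.168   1.6953 -0.0103  1.3879  0.9325] F [1.1522 0.0788 0.3337] gap 0.5042607635112238
dp cm [ 22.1873 -34.943   -7.5035] ang [-0.0649  0.52   -0.0012]
dp cm [ 22.1873 -34.943   -7.5035] ang [-0.0007  0.0003 -0.0014]
```

```bash
python3 -m crank '{"dp":[[3,-5,-1],[6,-10,-2],[9,-14,-3],[12,-18,-4],[15,-22,-5],[18,-26,-6],[20,-31,-7],[21,-33,-7]],"angular":[[-0.01,0.1,0],[-0.02,0.2,0],[-0.04,0.3,0],[-0.05,0.4,0],[-0.06,0.5,0],[-0.06,0.52,0],[-0.06,0.52,0],[-0.06,0.52,0]],"gripper":[0,0,0,0,0,0,0,0]}'
python3 - <<'E'
from h import *
st(); print(sense()["joint_velocities"]);delta([.640,-.031,.30],tool(97,30))
E
```

```text
time_s: 1.7
tcp_pos: [0.6283, -0.0115, 0.3025]
eef_rot: [-0.058, 0.964, -0.014, -0.26]
contact_force: [0.7, 0.5, 0.4]
finger_gap: 0.497
t 1.7 tcp [ 0.6283 -0.0115  0.3025] y [-0.12    0.9928  0.0029] z [-0.499  -0.0578 -0.8647] 
j [-0.3133  0.6641  0.4084  1.167  -0.1561  1.8759  1.766 ] F [0.7349 0.4773 0.38  ] gap 0.4972400034969361
[ 0.622   0.3996  0.0927 -0.5657  0.1339  0.1291  0.6311]
dp cm [ 1.1732 -1.9495 -0.2494] ang [-0.0025 -0.003   0.0019]
```

```bash
python3 -m crank '{"dp":[[0,0,0],[0,0,0]],"angular":[[0,0,0],[0,0,0]],"gripper":[0,0]}'
python3 - <<'E'
from h import *
st(); delta([.640,-.031,.164],tool(97,30))
i=eyes.capture("side"); t=eyes.capture("top")
a=cv2.resize(i[130:270,200:330],None,fx=3,fy=3,interpolation=cv2.INTER_CUBIC)
b=cv2.resize(t[80:220,160:290],None,fx=3,fy=3,interpolation=cv2.INTER_CUBIC)
cv2.imwrite("pics/pre.png",np.hstack([a,b]))
E
```

```text
time_s: 1.9
tcp_pos: [0.6277, -0.0107, 0.3036]
eef_rot: [-0.057, 0.964, -0.014, -0.259]
contact_force: [-0.1, 0.4, 0.3]
finger_gap: 0.497
t 1.9 tcp [ 0.6277 -0.0107  0.3036] y [-0.1178  0.993   0.0028] z [-0.498  -0.0567 -0.8653] 
j [-0.3143  0.6616  0.4084  1.1683 -0.1569  1.876   1.763 ] F [-0.141   0.3676  0.2754] gap 0.49717427168642986
dp cm [  1.2317  -2.0265 -13.9583] ang [-0.0026 -0.0017  0.0041]
```

View pics/pre.png

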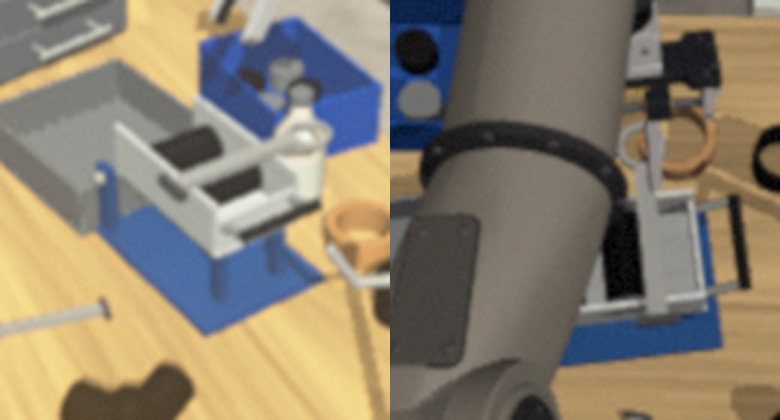

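The arm is above the scraper, and the scraper is clear and undisturbed. Descending to grasp.

```bash
python3 -m crank '{"dp":[[1.2,-2,-4],[1.2,-2,-8],[1.2,-2,-11],[1.2,-2,-13],[1.2,-2,-14],[1.2,-2,-14],[1.2,-2,-14]],"angular":[[0,0,0],[0,0,0],[0,0,0],[0,0,0],[0,0,0],[0,0,0],[0,0,0]],"gripper":[0,0,0,0,0,0,0]}'
python3 - <<'E'
from h import *
st(); delta([.640,-.031,.164],tool(97,30))
E
```

```text
time_s: 2.7
tcp_pos: [0.6401, -0.029, 0.1657]
eef_rot: [-0.059, 0.964, -0.014, -0.258]
contact_force: [0.7, 0.1, 0.2]
finger_gap: 0.501
t 2.7 tcp [ 0.6401 -0.029   0.1657] y [-0.121   0.9927  0.0032] z [-0.4953 -0.0576 -0.8668] 
j [-0.2856  0.7694  0.3863  1.2782 -0.1738  1.6579  1.7935] F [0.6973 0.0844 0.1867] gap 0.5010632783215473
dp cm [-0.0097 -0.204  -0.1749] ang [-0.0033  0.0011  0.0009]
```

```bash
python3 -m crank '{"dp":[[0,-0.2,-0.2],[0,-0.2,-0.2],[0,-0.2,-0.2],[0,-0.2,-0.2],[0,-0.2,-0.2],[0,-0.2,-0.2],[0,-0.2,-0.2]],"angular":[[0,0,0],[0,0,0],[0,0,0],[0,0,0],[0,0,0],[0,0,0],[0,0,0]],"gripper":[1,1,1,1,1,1,1]}' 50
python3 -m crank '{"dp":[[0,0,1],[0,0,3],[0,0,6],[0,0,10],[0,0,14],[0,0,18],[0,0,18]],"angular":[[0,0,0],[0,0,0],[0,0,0],[0,0,0],[0,0,0],[0,0,0],[0,0,0]],"gripper":[1,1,1,1,1,1,1]}' 50
python3 - <<'E'
from h import *
st()
# hang goal: fixed grasp: eye & scraper axis in tool frame assumed
E
```

```text
time_s: 3.4
tcp_pos: [0.6398, -0.0317, 0.1631]
eef_rot: [-0.058, 0.964, -0.014, -0.258]
contact_force: [1.0, 0.5, 5.5]
finger_gap: 0.009
time_s: 4.1
tcp_pos: [0.6408, -0.0322, 0.3484]
eef_rot: [-0.058, 0.965, -0.014, -0.255]
contact_force: [0.0, -0.3, 0.3]
finger_gap: 0.007
t 4.1 tcp [ 0.6408 -0.0322  0.3484] y [-0.1199  0.9928  0.002 ] z [-0.4898 -0.0574 -0.87  ] 
j [-0.2793  0.6663  0.4208  1.065  -0.148   1.9624  1.7957] F [ 0.039  -0.3377  0.3108] gap 0.006892280397695058
```

Run:
```python
from h import *
i=eyes.capture("side"); t=eyes.capture("top")
cv2.imwrite("pics/side1raw.png",i);cv2.imwrite("pics/top1raw.png",t)
a=cv2.resize(i[110:250,200:330],None,fx=3,fy=3,interpolation=cv2.INTER_CUBIC)
b=cv2.resize(t[80:220,160:290],None,fx=3,fy=3,interpolation=cv2.INTER_CUBIC)
cv2.imwrite("pics/miss.png",np.hstack([a,b]))
```

```text
(no output)
```

View pics/miss.png

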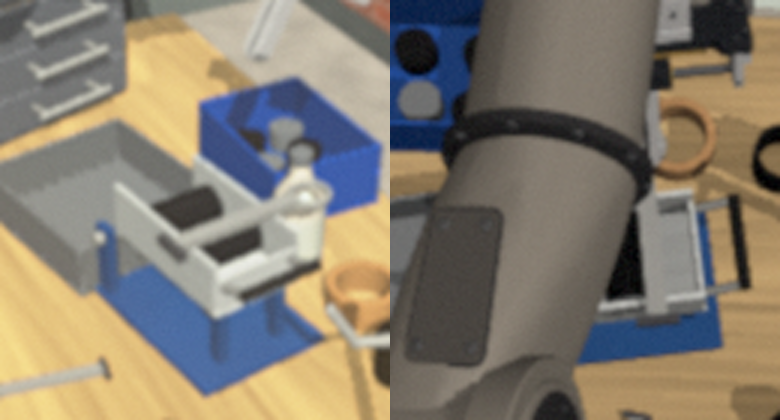

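Run:
```python
from h import *
s=sense();p=s["tcp_pos"];M=R.from_quat(s["eef_rot"]).as_matrix()
P=[p,p+.014*M[:,2],p-.083*M[:,2]]
print("side crop",(proj("side",P)-[200,110])*3, "top crop",(proj("top",P)-[160,80])*3)
print("top shift: ", proj("top",[[.64,-.03,.161],[.64,-.03,.164]]),(proj("top",[[.64,-.03,.161]])-[160,80])*3)
for n in("top","side"):
    t=cv2.imread(f"pics/{n}1raw.png")
    cv2.imwrite(f"pics/{n}1.png",t)
a=cv2.imread("pics/side1raw.png");b=cv2.imread("pics/top1raw.png")
cv2.imwrite("pics/m2.png",cv2.resize(np.hstack([a[0:250,180:380],b[0:250,180:380]]),None,fx=2,fy=2,interpolation=cv2.INTER_CUBIC))
```

```text
side crop [[246.0713  71.0003]
 [240.3833  83.3718]
 [280.4829  -3.8463]] top crop [[256.8415 168.1762]
 [257.7673 180.0485]
 [250.971   92.8918]]
top shift:  [[246.0428 155.1158]
 [246.0274 154.8448]] [[258.1285 225.3475]]
```

View pics/m2.png

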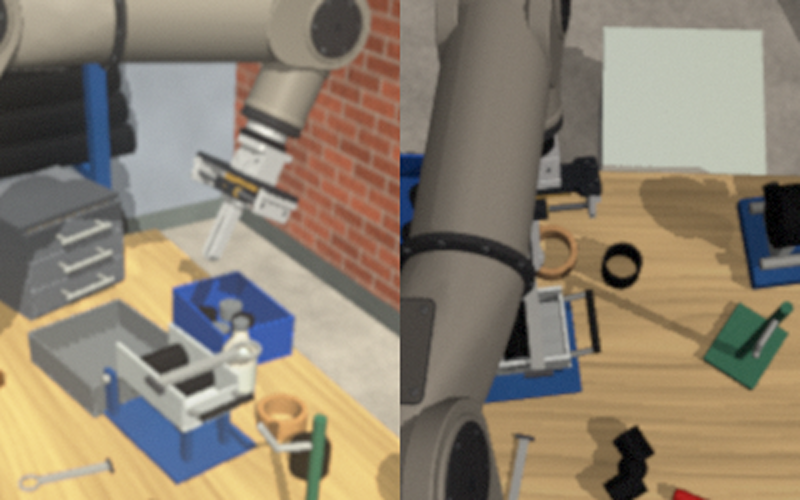

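Run:
```python
from h import *
p0=np.array([.3048,.6018,.1968]);print("start tip pred side", proj("side",[p0+[0,0,-.014]]))
s=sense();p=s["tcp_pos"];M=R.from_quat(s["eef_rot"]).as_matrix();t=p+.014*M[:,2]
for d in np.eye(3)*.01: print("10mm shift",proj("side",[t+d])-proj("side",[t]),proj("top",[t+d])-proj("top",[t]))
print(proj("side",[t]),"z",M[:,2])
i=cv2.imread("pics/side0raw.png")[70:145,95:165];j=cv2.imread("pics/side1raw.png")[70:145,265:335]
cv2.imwrite("pics/tips.png",cv2.resize(np.hstack([i,j]),None,fx=5.5,fy=5.5,interpolation=cv2.INTER_CUBIC))
```

```text
start tip pred side [[136.1215 123.2562]]
10mm shift [[ 2.856  -0.7263]] [[ 0.0984 -3.596 ]]
10mm shift [[-1.5353 -1.3504]] [[-3.7609 -0.0853]]
10mm shift [[ 0.0254 -2.8944]] [[-0.0607 -1.1786]]
[[280.1278 137.7906]] z [-0.4947 -0.0572 -0.8672]
```

View pics/tips.png

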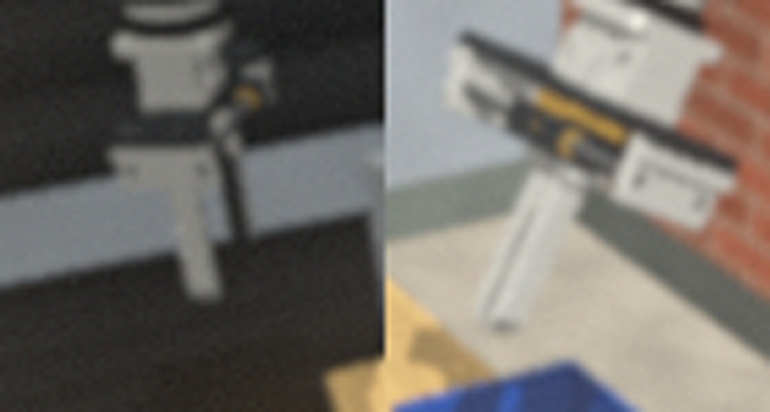

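Run:
```python
from h import *
q0=[2.32255211e-01,9.72654668e-01,-6.33238416e-04,-1.11860468e-04]
M0=R.from_quat(q0).as_matrix();p0=np.array([.30478,.60177,.19679])
s=sense();p1=s["tcp_pos"];M1=R.from_quat(s["eef_rot"]).as_matrix()
g=.047
f=lambda v,e:raw("side",v) 
px=lambda x,y,o:np.array([o[0]+(x+.5)/5.5-.5,70+(y+.5)/5.5-.5])
o0,o1=(95,70),(265,70)
obs=[px(203,296,o0),px(243,238,o0),px(497-385,328,o1)]
def tips(o): return np.vstack([proj("side",[p0+M0@(o+[0,g+.006,0]),p0+M0@(o-[0,g+.006,0])]),proj("side",[p1+M1@o])])
a=tips(np.array([0,0,.014]));print(a,np.array(obs))
a0=a.copy()
if np.linalg.norm(a[0]-obs[0])>np.linalg.norm(a[0]-obs[1]): obs=[obs[1],obs[0],obs[2]]
r=least_squares(lambda o:(tips(o)-obs).ravel(),[0,0,.0]);print("tool-frame tip",r.x,r.fun.reshape(-1,2))
```

```text
[[139.2699 117.6621]
 [132.806  129.1507]
 [280.1278 137.7906]] [[131.5    123.4091]
 [138.7727 112.8636]
 [284.9545 129.2273]]
tool-frame tip [-0.0017 -0.0033 -0.0138] [[-0.476  -0.9577]
 [ 0.2129 -0.1854]
 [-0.0249  0.878 ]]
```

```bash
python3 -m crank '{"dp":[[0,0.2,-4],[-0.2,0.3,-9],[-0.5,0.3,-14],[-0.5,0.3,-17],[-0.5,0.3,-18.5],[-0.5,0.3,-19.5],[-0.5,0.3,-20.3],[-0.5,0.3,-20.3]],"angular":[[0,0,0],[0,0,0],[0,0,0],[0,0,0],[0,0,0],[0,0,0],[0,0,0],[0,0,0]],"gripper":[0.2,0.2,0.2,0.2,0.2,0.2,0.2,0.2]}'
python3 - <<'E'
from h import *
st()
E
```

```text
time_s: 5.0
tcp_pos: [0.635, -0.0287, 0.1397]
eef_rot: [-0.058, 0.964, -0.014, -0.258]
contact_force: [-0.1, -0.9, -0.0]
finger_gap: 0.399
t 5.0 tcp [ 0.635  -0.0287  0.1397] y [-0.12    0.9928  0.003 ] z [-0.4962 -0.0574 -0.8663] 
j [-0.2868  0.7832  0.3808  1.3124 -0.1778  1.6115  1.7932] F [-0.1314 -0.9001 -0.0124] gap 0.3991181495740172
```

```bash
python3 -m crank '{"dp":[[0,0,0],[0,0,0],[0,0,0],[0,0,0],[0,0,0]],"angular":[[0,0,0],[0,0,0],[0,0,0],[0,0,0],[0,0,0]],"gripper":[1,1,1,1,1]}' 50
python3 - <<'E'
from h import *
st()
E
```

```text
time_s: 5.5
tcp_pos: [0.635, -0.0287, 0.1403]
eef_rot: [-0.058, 0.964, -0.014, -0.258]
contact_force: [0.9, 0.0, 6.9]
finger_gap: 0.208
t 5.5 tcp [ 0.635  -0.0287  0.1403] y [-0.1201  0.9928  0.0029] z [-0.4957 -0.0574 -0.8666] 
j [-0.2869  0.7824  0.3809  1.3122 -0.1777  1.6119  1.7932] F [0.9068 0.028  6.8701] gap 0.20804012515029413
```

```bash
python3 -m crank '{"dp":[[0,0,1],[0,0,3],[0,0,6],[0,0,10],[0,0,14],[0,0,16],[0,0,16]],"angular":[[0,0,0],[0,0,0],[0,0,0],[0,0,0],[0,0,0],[0,0,0],[0,0,0]],"gripper":[1,1,1,1,1,1,1]}' 55
cat >> h.py <<'E'
STAND=np.array([.6157,-.3791]); SYAW=np.radians(-31.7); U=np.array([np.cos(SYAW),np.sin(SYAW)])
# grasp geometry at closing
_M=R.from_quat([-.058,.964,-.014,-.258]); _p=np.array([.635,-.0287,.1403])
EYE_T=_M.inv().apply(np.array([.7268,-.0207,.161])-_p); a=np.radians(7)
SC_T=_M.inv()*R.from_euler("z",7,degrees=True)   # scraper axes in tool
def hang(lx,z,phi):
    Rs=R.from_euler("z",SYAW)*R.from_euler("y",-phi,degrees=True); Rt=Rs*SC_T.inv()
    e=np.r_[STAND+lx*U,z]; return e-Rt.apply(EYE_T),Rt
E
python3 - <<'E'
from h import *
st(); print("eye_t",EYE_T)
for a in((-.125,.33,75),(-.1,.29,75),(-.05,.25,75)):
    p,Rt=hang(*a);print(a,p,Rt.as_matrix()[:,2]);delta(p,Rt)
p,Rt=hang(-.2,.36,40);print(p);delta(p,Rt)
E
```

```text
time_s: 6.2
tcp_pos: [0.6355, -0.0289, 0.3032]
eef_rot: [-0.058, 0.965, -0.014, -0.256]
contact_force: [1.0, -0.2, -1.8]
finger_gap: 0.209
t 6.2 tcp [ 0.6355 -0.0289  0.3032] y [-0.1199  0.9928  0.0027] z [-0.4921 -0.0571 -0.8686] 
j [-0.2904  0.673   0.4128  1.1488 -0.1506  1.8762  1.7899] F [ 0.9985 -0.2141 -1.8362] gap 0.20858984835420583
eye_t [-0.0695 -0.0029 -0.0639]
(-0.125, 0.33, 75) [ 0.5078 -0.3086  0.2357] [ 0.6041 -0.3685 -0.7066]
dp cm [-12.7756 -27.9747  -6.7482] ang [-0.283 -1.296 -0.576]
(-0.1, 0.29, 75) [ 0.5291 -0.3218  0.1957] [ 0.6041 -0.3685 -0.7066]
dp cm [-10.6486 -29.2884 -10.7482] ang [-0.283 -1.296 -0.576]
(-0.05, 0.25, 75) [ 0.5716 -0.348   0.1557] [ 0.6041 -0.3685 -0.7066]
dp cm [ -6.3945 -31.9157 -14.7482] ang [-0.283 -1.296 -0.576]
[ 0.3985 -0.2412  0.2849]
dp cm [-23.7    -21.2276  -1.8224] ang [-0.1506 -0.6903 -0.6484]
```

```bash
python3 -m crank '{"dp":[[-3,-3,0],[-7,-6,1],[-10,-9,1],[-13,-12,1],[-14,-15,1],[-14,-18,0],[-14,-21,-1],[-14,-24,-2]],"angular":[[-0.028,-0.13,-0.058],[-0.056,-0.26,-0.115],[-0.085,-0.389,-0.173],[-0.113,-0.518,-0.23],[-0.141,-0.648,-0.288],[-0.17,-0.778,-0.346],[-0.198,-0.907,-0.403],[-0.226,-1.037,-0.461]],"gripper":[1,1,1,1,1,1,1,1]}'
python3 - <<'E'
from h import *
st()
p,Rt=hang(-.125,.35,75);print(p,Rt.as_matrix()[:,2]);delta(p,Rt)
E
```

```text
time_s: 7.0
tcp_pos: [0.4941, -0.269, 0.2796]
eef_rot: [0.185, 0.952, -0.083, 0.227]
contact_force: [0.6, -2.2, -1.5]
finger_gap: 0.208
t 7.0 tcp [ 0.4941 -0.269   0.2796] y [ 0.3912  0.9173 -0.0745] z [ 0.4013 -0.2428 -0.8832] 
j [-0.299  -0.1682  0.5518  2.1742  0.3551  0.665   1.2225] F [ 0.6427 -2.1815 -1.4759] gap 0.20783511429355486
[ 0.5078 -0.3086  0.2557] [ 0.6041 -0.3685 -0.7066]
dp cm [ 1.3655 -3.9607 -2.3955] ang [-0.0705 -0.305  -0.1361]
```

```bash
python3 -m crank '{"dp":[[1,-3,-1],[1.4,-4,-2],[1.4,-4,-2.4],[1.4,-4,-2.4],[1.4,-4,-2.4]],"angular":[[-0.03,-0.12,-0.06],[-0.06,-0.25,-0.11],[-0.07,-0.305,-0.136],[-0.07,-0.305,-0.136],[-0.07,-0.305,-0.136]],"gripper":[1,1,1,1,1]}'
python3 - <<'E'
from h import *
st()
p,Rt=hang(-.125,.35,75);delta(p,Rt)
i=eyes.capture("side"); t=eyes.capture("top")
cv2.imwrite("pics/side2raw.png",i);cv2.imwrite("pics/top2raw.png",t)
a=cv2.resize(i[100:300,220:360],None,fx=3,fy=3,interpolation=cv2.INTER_CUBIC)
b=cv2.resize(t[110:240,240:380],None,fx=2.7,fy=2.7,interpolation=cv2.INTER_CUBIC)
b=cv2.copyMakeBorder(b,0,600-b.shape[0],0,0,cv2.BORDER_CONSTANT)
cv2.imwrite("pics/hang1.png",np.hstack([a,b])); print(np.hstack([a,b]).shape)
print("pred eye side crop",(proj("side",[np.r_[STAND-.125*U,.35]])-[220,100])*3,"tip",(proj("side",[np.r_[STAND-.074*U,.28]])-[220,100])*3)
E
```

```text
time_s: 7.5
tcp_pos: [0.5068, -0.3079, 0.2532]
eef_rot: [0.252, 0.89, -0.103, 0.365]
contact_force: [0.1, -0.9, -0.9]
finger_gap: 0.206
t 7.5 tcp [ 0.5068 -0.3079  0.2532] y [0.5236 0.852  0.0008] z [ 0.5982 -0.3669 -0.7124] 
j [ 0.0231 -0.1248  0.3036  2.3797  1.0328  0.2154  0.4113] F [ 0.1276 -0.9359 -0.9424] gap 0.20624020066723764
dp cm [ 0.0956 -0.0761  0.251 ] ang [-0.0021 -0.0085 -0.0001]
(600, 798, 3)
pred eye side crop [[210.386  269.9212]] tip [[268.8791 339.9075]]
```

View pics/hang1.png

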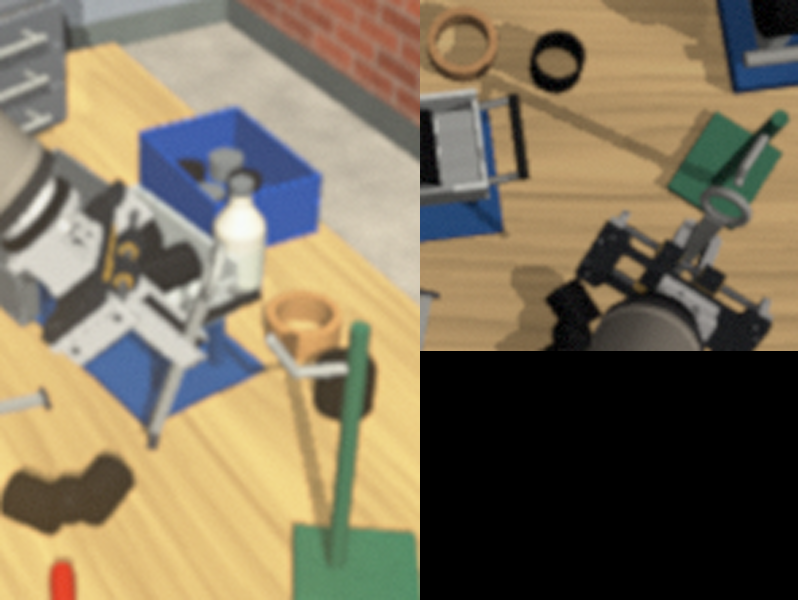

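Run:
```python
from h import *
s=sense();Rt=R.from_quat(s["eef_rot"]);e=s["tcp_pos"]+Rt.apply(EYE_T);print("eye believed",e,"top",proj("top",[e]),"obs 353.3 186.3"," side",(proj("side",[e])-[220,100])*3)
V=np.array([-U[1],U[0]])
print("local of eye",(e[:2]-STAND)@U,(e[:2]-STAND)@V)
for k,(d) in {"U":np.r_[U,0],"V":np.r_[V,0],"z":[0,0,1]}.items(): print(k,"10mm: top",proj("top",[e+.01*np.array(d)])-proj("top",[e]),"side",proj("side",[e+.01*np.array(d)])-proj("side",[e]))
print("hook tip top pred",proj("top",[np.r_[STAND-.074*U,.284]]),"obs 358.2 177.7")
# crosspiece end
x=Rt.apply(SC_T.as_matrix()@[1,0,0]) if False else (Rt*SC_T).as_matrix()[:,0]
print("cross side crop",(proj("side",[e-.187*x])-[220,100])*3,"obs 152 438")
p,Rt=hang(-.095,.30,72);delta(p,Rt)
```

```text
eye believed [ 0.5098 -0.3134  0.3484] top [[354.1443 186.4783]] obs 353.3 186.3  side [[210.8121 271.3407]]
local of eye -0.12462597473302271 0.0002047102447043386
U 10mm: top [[ 1.968  -3.1991]] side [[4.0637 0.1655]]
V 10mm: top [[-3.364  -2.0805]] side [[ 0.1588 -2.307 ]]
z 10mm: top [[ 0.9254 -0.7987]] side [[ 0.0858 -3.3329]]
hook tip top pred [[358.0253 176.088 ]] obs 358.2 177.7
cross side crop [[151.3333 432.5686]] obs 152 438
dp cm [ 2.1768 -1.3227 -4.8141] ang [ 0.0267  0.0354 -0.0003]
```

Run:
```python
from h import *
for a in((-.105,.30),(-.095,.283),(-.085,.281),(-.074,.277),(-.062,.264),(-.052,.250),(-.05,.238)):
    p,Rt=hang(*a,70);print(a);delta(p-.0015*np.array([-U[1],U[0],0]),Rt)
```

```text
(-0.105, 0.3)
dp cm [ 0.9686 -0.7528 -4.7778] ang [ 0.045   0.0651 -0.0003]
(-0.095, 0.283)
dp cm [ 1.8194 -1.2782 -6.4778] ang [ 0.045   0.0651 -0.0003]
(-0.085, 0.281)
dp cm [ 2.6702 -1.8037 -6.6778] ang [ 0.045   0.0651 -0.0003]
(-0.074, 0.277)
dp cm [ 3.6061 -2.3817 -7.0778] ang [ 0.045   0.0651 -0.0003]
(-0.062, 0.264)
dp cm [ 4.627  -3.0123 -8.3778] ang [ 0.045   0.0651 -0.0003]
(-0.052, 0.25)
dp cm [ 5.4779 -3.5378 -9.7778] ang [ 0.045   0.0651 -0.0003]
(-0.05, 0.238)
dp cm [  5.648   -3.6429 -10.9778] ang [ 0.045   0.0651 -0.0003]
```

```bash
python3 -m crank '{"dp":[[0.5,-0.4,-2],[1,-0.8,-4.5],[1.4,-1.1,-5.5],[1.8,-1.3,-6.5],[1.8,-1.3,-6.5]],"angular":[[0.02,0.03,0],[0.045,0.065,0],[0.045,0.065,0],[0.045,0.065,0],[0.045,0.065,0]],"gripper":[1,1,1,1,1]}'
python3 - <<'E'
from h import *
st()
for a in((-.095,.283),(-.085,.281),(-.074,.277),(-.062,.264),(-.052,.250),(-.05,.238)):
    p,Rt=hang(*a,70);delta(p-.0015*np.array([-U[1],U[0],0]),Rt)
E
```

```text
time_s: 8.1
tcp_pos: [0.5211, -0.3197, 0.2103]
eef_rot: [0.256, 0.902, -0.095, 0.333]
contact_force: [-0.3, -1.1, -0.7]
finger_gap: 0.205
t 8.1 tcp [ 0.5211 -0.3197  0.2103] y [ 0.5253  0.8509 -0.0004] z [ 0.5528 -0.3416 -0.7601] 
j [-0.5053 -0.0363  0.8914  2.3628  0.9242  0.1634  0.544 ] F [-0.2871 -1.0575 -0.6565] gap 0.20549531722476977
dp cm [ 0.4475 -0.168  -2.0925] ang [0.0078 0.0051 0.0016]
dp cm [ 1.2983 -0.6935 -2.2925] ang [0.0078 0.0051 0.0016]
dp cm [ 2.2342 -1.2715 -2.6925] ang [0.0078 0.0051 0.0016]
dp cm [ 3.2552 -1.9021 -3.9925] ang [0.0078 0.0051 0.0016]
dp cm [ 4.106  -2.4275 -5.3925] ang [0.0078 0.0051 0.0016]
dp cm [ 4.2761 -2.5326 -6.5925] ang [0.0078 0.0051 0.0016]
```

Run:
```python
from h import *
for a in((-.105,.30),(-.095,.285),(-.085,.283),(-.074,.277),(-.062,.264),(-.052,.250),(-.05,.238)):
    p,Rt=hang(*a,55);print(a);delta(p-.0015*np.array([-U[1],U[0],0]),Rt)
```

```text
(-0.105, 0.3)
dp cm [-2.4299  1.6091  0.2382] ang [0.1456 0.2277 0.0011]
(-0.095, 0.285)
dp cm [-1.5791  1.0836 -1.2618] ang [0.1456 0.2277 0.0011]
(-0.085, 0.283)
dp cm [-0.7283  0.5581 -1.4618] ang [0.1456 0.2277 0.0011]
(-0.074, 0.277)
dp cm [ 0.2076 -0.0199 -2.0618] ang [0.1456 0.2277 0.0011]
(-0.062, 0.264)
dp cm [ 1.2286 -0.6504 -3.3618] ang [0.1456 0.2277 0.0011]
(-0.052, 0.25)
dp cm [ 2.0794 -1.1759 -4.7618] ang [0.1456 0.2277 0.0011]
(-0.05, 0.238)
dp cm [ 2.2496 -1.281  -5.9618] ang [0.1456 0.2277 0.0011]
```

```bash
python3 -m crank '{"dp":[[-1.2,0.8,0.2],[-2.4,1.6,0.2],[-2.4,1.6,0.2],[-1.6,1.1,-1.2],[-1.6,1.1,-1.2],[-1.6,1.1,-1.2]],"angular":[[0.07,0.11,0],[0.145,0.228,0],[0.145,0.228,0],[0.145,0.228,0],[0.145,0.228,0],[0.145,0.228,0]],"gripper":[1,1,1,1,1,1]}'
python3 - <<'E'
from h import *
st()
for a in((-.095,.285),(-.085,.283),(-.074,.277),(-.062,.264),(-.052,.250),(-.05,.238)):
    p,Rt=hang(*a,55);delta(p-.0015*np.array([-U[1],U[0],0]),Rt)
s=sense();e=s["tcp_pos"]+R.from_quat(s["eef_rot"]).apply(EYE_T);print(e)
t=eyes.capture("top");cv2.imwrite("pics/top3raw.png",t)
E
```

```text
time_s: 8.7
tcp_pos: [0.5061, -0.308, 0.1985]
eef_rot: [0.266, 0.939, -0.057, 0.209]
contact_force: [-0.2, 0.2, -1.4]
finger_gap: 0.205
t 8.7 tcp [ 0.5061 -0.308   0.1985] y [0.5244 0.8515 0.0036] z [ 0.3623 -0.2193 -0.9059] 
j [-0.562   0.0674  1.0273  2.197  -0.0405  0.4742  1.5015] F [-0.1938  0.1686 -1.4053] gap 0.20548725151316807
dp cm [-0.0801 -0.0832 -0.0819] ang [ 0.0004 -0.0001 -0.0005]
dp cm [ 0.7707 -0.6087 -0.2819] ang [ 0.0004 -0.0001 -0.0005]
dp cm [ 1.7066 -1.1867 -0.8819] ang [ 0.0004 -0.0001 -0.0005]
dp cm [ 2.7276 -1.8173 -2.1819] ang [ 0.0004 -0.0001 -0.0005]
dp cm [ 3.5784 -2.3428 -3.5819] ang [ 0.0004 -0.0001 -0.0005]
dp cm [ 3.7486 -2.4479 -4.7819] ang [ 0.0004 -0.0001 -0.0005]
[ 0.5349 -0.3296  0.2858]
```

```bash
python3 -m crank '{"dp":[[0.8,-0.6,-0.3],[1.7,-1.2,-0.9],[2.2,-1.5,-1.5],[2.7,-1.8,-2.2],[2.7,-1.8,-2.2],[2.7,-1.8,-2.2]],"angular":[[0,0,0],[0,0,0],[0,0,0],[0,0,0],[0,0,0],[0,0,0]],"gripper":[1,1,1,1,1,1]}'
python3 - <<'E'
from h import *
st()
for a in((-.062,.264),(-.052,.250),(-.05,.238)):
    p,Rt=hang(*a,55);delta(p-.0015*np.array([-U[1],U[0],0]),Rt)
i=eyes.capture("side"); t=eyes.capture("top")
cv2.imwrite("pics/side4raw.png",i);cv2.imwrite("pics/top4raw.png",t)
a=cv2.resize(i[160:280,240:340],None,fx=4,fy=4,interpolation=cv2.INTER_CUBIC)
b=cv2.resize(t[140:212,300:380],None,fx=5,fy=5,interpolation=cv2.INTER_CUBIC)
b=cv2.copyMakeBorder(b,0,480-b.shape[0],0,0,cv2.BORDER_CONSTANT)
cv2.imwrite("pics/thread.png",np.hstack([a,b]))
E
```

```text
time_s: 9.35
tcp_pos: [0.5314, -0.3266, 0.1766]
eef_rot: [0.267, 0.939, -0.057, 0.209]
contact_force: [-0.4, -0.4, -1.0]
finger_gap: 0.204
t 9.35 tcp [ 0.5314 -0.3266  0.1766] y [0.5262 0.8503 0.004 ] z [ 0.3621 -0.2198 -0.9059] 
j [-0.3773  0.2011  0.9024  2.156  -0.3103  0.4373  1.7495] F [-0.3946 -0.3503 -1.0032] gap 0.20368035014505742
dp cm [0.1987 0.037  0.0097] ang [0.0001 0.0002 0.0017]
dp cm [ 1.0495 -0.4884 -1.3903] ang [0.0001 0.0002 0.0017]
dp cm [ 1.2197 -0.5935 -2.5903] ang [0.0001 0.0002 0.0017]
```

View pics/thread.png

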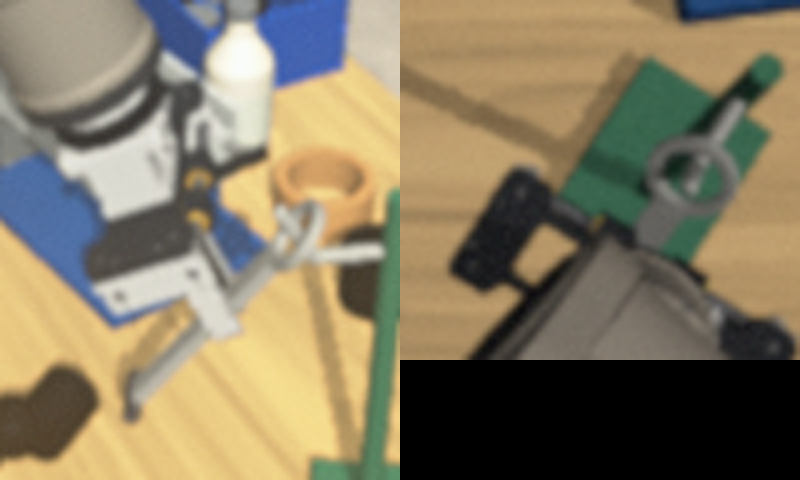

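The ring is threaded: in the top view the hook tip sits inside the hole at about (693,180), and there is no contact force. Lowering onto the seat.

```bash
python3 -m crank '{"dp":[[0.5,-0.25,-0.7],[1,-0.5,-1.4],[1.1,-0.5,-1.8],[1.2,-0.6,-2.2],[1.2,-0.6,-2.4],[1.2,-0.6,-2.6],[1.2,-0.6,-2.6]],"angular":[[0,0,0],[0,0,0],[0,0,0],[0,0,0],[0,0,0],[0,0,0],[0,0,0]],"gripper":[1,1,1,1,1,1,1]}'
python3 - <<'E'
from h import *
st()
s=sense();e=s["tcp_pos"]+R.from_quat(s["eef_rot"]).apply(EYE_T);V=np.array([-U[1],U[0]]);print("eye local",(e[:2]-STAND)@U,(e[:2]-STAND)@V,e[2])
E
```

```text
time_s: 10.15
tcp_pos: [0.5452, -0.3331, 0.1517]
eef_rot: [0.267, 0.939, -0.058, 0.211]
contact_force: [0.4, -0.8, 6.9]
finger_gap: 0.206
t 10.15 tcp [ 0.5452 -0.3331  0.1517] y [0.5258 0.8506 0.0044] z [ 0.3649 -0.2209 -0.9045] 
j [-0.2651  0.2674  0.7972  2.1481 -0.4292  0.3902  1.8517] F [ 0.3735 -0.8069  6.8719] gap 0.2061226922478903
eye local -0.04860977384305945 -0.0012990345740458882 0.23908801532509377
```

```bash
python3 -m crank '{"dp":[[0,0,0.1],[0.5,-0.3,-0.1],[1,-0.6,-0.4],[1.5,-0.9,-0.6],[2,-1.2,-0.8],[2.4,-1.5,-0.95],[2.4,-1.5,-0.95],[2.4,-1.5,-0.95]],"angular":[[0,0,0],[-0.015,-0.024,0],[-0.03,-0.048,0],[-0.045,-0.072,0],[-0.06,-0.095,0],[-0.074,-0.119,0],[-0.074,-0.119,0],[-0.074,-0.119,0]],"gripper":[1,1,1,1,1,1,1,1]}' 6
python3 - <<'E'
from h import *
st()
E
```

```text
time_s: 10.95
tcp_pos: [0.5678, -0.3477, 0.141]
eef_rot: [0.262, 0.922, -0.076, 0.274]
contact_force: [0.1, 0.1, -2.2]
finger_gap: 0.212
t 10.95 tcp [ 0.5678 -0.3477  0.141 ] y [0.5257 0.8507 0.0034] z [ 0.466  -0.2846 -0.8378] 
j [-0.1306  0.2748  0.6291  2.2075 -0.6426  0.1629  2.0564] F [ 0.1265  0.1194 -2.1914] gap 0.21161575248695885
```

```bash
python3 -m crank '{"dp":[[0,0,-0.3],[0.1,-0.1,-0.5],[0.1,-0.1,-0.5]],"angular":[[0,0,0],[0,0,0],[0,0,0]],"gripper":[1,1,1]}' 4
python3 - <<'E'
from h import *
st()
E
```

```text
time_s: 11.25
tcp_pos: [0.5701, -0.3492, 0.137]
eef_rot: [0.262, 0.922, -0.077, 0.276]
contact_force: [1.4, -0.8, 4.8]
finger_gap: 0.211
t 11.25 tcp [ 0.5701 -0.3492  0.137 ] y [0.5254 0.8509 0.003 ] z [ 0.4677 -0.2858 -0.8364] 
j [-0.1492  0.2928  0.6561  2.2076 -0.777   0.1626  2.1861] F [ 1.3518 -0.7809  4.8267] gap 0.21133710124075308
```

```bash
python3 -m crank '{"dp":[[0,0,0],[0,0,0],[0,0,0],[0,0,0],[-0.8,0.5,0],[-2,1.3,0],[-4.2,2.6,0],[-8,5,0]],"angular":[[0,0,0],[0,0,0],[0,0,0],[0,0,0],[0,0,0],[0,0,0],[0,0,0],[0,0,0]],"gripper":[0.4,0.3,0.2,0,0,0,0,0]}' 20
python3 -m crank '{"dp":[[-3,2,1],[-6,4,5],[-6,7,10],[-6,10,14]],"angular":[[0.05,0.08,0],[0.1,0.17,0],[0.15,0.25,0],[0.2,0.34,0]],"gripper":[0,0,0,0]}' 20
python3 - <<'E'
from h import *
st()
i=eyes.capture("side"); t=eyes.capture("top")
cv2.imwrite("pics/side5raw.png",i);cv2.imwrite("pics/top5raw.png",t)
a=cv2.resize(i[150:300,220:350],None,fx=3.2,fy=3.2,interpolation=cv2.INTER_CUBIC)
b=cv2.resize(t[100:236,260:380],None,fx=3.2,fy=3.2,interpolation=cv2.INTER_CUBIC)
b=cv2.copyMakeBorder(b,0,480-b.shape[0],0,0,cv2.BORDER_CONSTANT)
cv2.imwrite("pics/hung.png",np.hstack([a,b]))
E
```

```text
time_s: 12.05
tcp_pos: [0.5086, -0.3124, 0.138]
eef_rot: [0.261, 0.923, -0.078, 0.273]
contact_force: [-0.3, -0.5, 0.3]
finger_gap: 0.498
time_s: 12.45
tcp_pos: [0.4981, -0.2267, 0.17]
eef_rot: [0.238, 0.949, 0.006, 0.204]
contact_force: [-0.4, 1.6, -1.5]
finger_gap: 0.494
t 12.45 tcp [ 0.4981 -0.2267  0.17  ] y [0.4504 0.8862 0.1086] z [ 0.3905 -0.0861 -0.9166] 
j [-0.8501  0.0243  1.2562  2.2874 -0.2227  0.4508  1.661 ] F [-0.3713  1.5819 -1.5489] gap 0.494273127166138
```

View pics/hung.png

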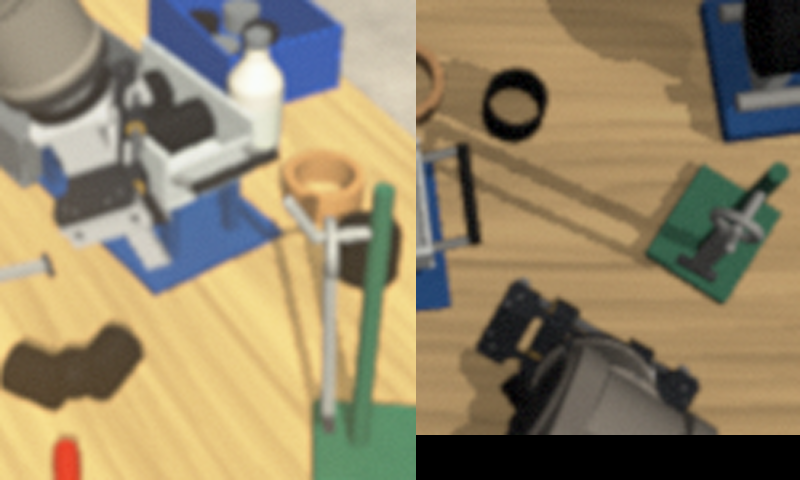

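The scraper hangs on the hook: in the side view its eye is at about (330,228) and the bar hangs down to (328,425). Next is the handle.

Run:
```python
from h import *
tp=[("top",(.05,-.242,.142),(358.5,163)),("top",(-.05,-.242,.142),(374,282)),("top",(.058,-.2,.156),(303,154)),("top",(.058,0,.156),(44,184)),("top",(-.058,0,.156),(60,334)),
 ("side",(-.05,-.242,.14),(398,217)),("side",(.05,-.242,.14),(506,173))]
q,r=fit(tp,[.6,.1,.1]);print("tipper",q,np.degrees(q[2]));print(r);h=place(q,[(0,-.242,.14)])[0];print(h)
q2,r2=fit(tp[:2]+tp[5:],[.6,.1,.1]);print(q2,place(q2,[(0,-.242,.14)]))
st();delta([h[0],h[1],.30],tool(90+np.degrees(q[2]),0))
```

```text
tipper [0.594  0.1162 0.1518] 8.697839065784017
[[-0.3927 -0.3479]
 [ 0.2219  0.8806]
 [-0.1236 -0.251 ]
 [ 0.1238  0.2275]
 [ 0.0582 -0.6   ]
 [ 0.832   0.2775]
 [-1.3584  0.0881]]
[ 0.6306 -0.123   0.14  ]
[0.6031 0.1172 0.1179] [[ 0.6316 -0.1231  0.14  ]]
t 12.55 tcp [ 0.5001 -0.2257  0.1717] y [0.4477 0.887  0.1133] z [ 0.3953 -0.0826 -0.9148] 
j [-0.8515  0.0194  1.2554  2.2856 -0.2228  0.4506  1.6615] F [ 0.3223 -0.1114 -0.4949] gap 0.49754675997399334
dp cm [13.0542 10.2657 12.8271] ang [-0.0486  0.4201  0.6329]
```

```bash
python3 -m crank '{"dp":[[0,1,5],[1,2,9],[3,3,13],[6,5,13],[9,7,13],[12,9,13],[13,10.3,13],[13,10.3,13]],"angular":[[0,0.04,0.07],[-0.01,0.1,0.15],[-0.02,0.17,0.25],[-0.03,0.24,0.36],[-0.04,0.31,0.47],[-0.05,0.38,0.57],[-0.05,0.42,0.63],[-0.05,0.42,0.63]],"gripper":[0.25,0.25,0.25,0.25,0.25,0.25,0.25,0.25]}'
python3 -m crank '{"dp":[[0,0,0],[0,0,0]],"angular":[[0,0,0],[0,0,0]],"gripper":[0.25,0.25]}'
python3 - <<'E'
from h import *
st();delta([.631,-.123,.112],tool(98.3,0))
E
```

```text
time_s: 13.35
tcp_pos: [0.6346, -0.1171, 0.2946]
eef_rot: [-0.082, 0.997, -0.002, -0.003]
contact_force: [-1.1, 0.4, -0.8]
finger_gap: 0.376
time_s: 13.55
tcp_pos: [0.6288, -0.1247, 0.2993]
eef_rot: [-0.073, 0.997, -0.002, 0.001]
contact_force: [-1.5, -0.9, 0.8]
finger_gap: 0.375
t 13.55 tcp [ 0.6288 -0.1247  0.2993] y [-0.1463  0.9892 -0.0043] z [ 0.0019 -0.0041 -1.    ] 
j [-0.625   0.4452  1.0204  1.6016 -0.3862  1.3116  2.1689] F [-1.5416 -0.8957  0.8308] gap 0.3746544268533978
dp cm [  0.2235   0.1691 -18.7302] ang [ 0.0041  0.0018 -0.002 ]
```

```bash
python3 -m crank '{"dp":[[0.2,0.3,-4],[0.2,0.3,-8],[0.2,0.3,-12],[0.2,0.3,-15],[0.2,0.3,-17],[0.2,0.3,-18.7],[0.2,0.3,-18.7]],"angular":[[0,0,0],[0,0,0],[0,0,0],[0,0,0],[0,0,0],[0,0,0],[0,0,0]],"gripper":[0.25,0.25,0.25,0.25,0.25,0.25,0.25]}'
python3 -m crank '{"dp":[[0,0,0],[0,0,0],[0,0,0],[0,0,0],[0,0,0]],"angular":[[0,0,0],[0,0,0],[0,0,0],[0,0,0],[0,0,0]],"gripper":[1,1,1,1,1]}' 20
python3 - <<'E'
from h import *
st()
E
```

```text
time_s: 14.25
tcp_pos: [0.6299, -0.1206, 0.1122]
eef_rot: [-0.074, 0.997, -0.002, 0.0]
contact_force: [-0.6, -0.3, -0.2]
finger_gap: 0.376
time_s: 14.75
tcp_pos: [0.632, -0.1228, 0.1145]
eef_rot: [-0.074, 0.997, -0.004, 0.002]
contact_force: [3.2, -8.5, -0.5]
finger_gap: 0.145
t 14.75 tcp [ 0.632  -0.1228  0.1145] y [-0.1467  0.9891 -0.0084] z [ 0.004  -0.0079 -1.    ] 
j [-0.5288  0.6113  0.8789  1.7948 -0.547   0.994   2.2866] F [ 3.2389 -8.542  -0.5183] gap 0.1447273446605015
```

```bash
python3 -m crank '{"dp":[[-0.04,0.26,1.05],[-0.08,0.52,2.09],[-0.13,0.87,3.1],[-0.18,1.23,4.12],[-0.31,2.1,6.09],[-0.46,3.14,7.97],[-0.64,4.33,9.76],[-0.64,4.33,9.76]],"angular":[[0,0,0],[0,0,0],[0,0,0],[0,0,0],[0,0,0],[0,0,0],[0,0,0],[0,0,0]],"gripper":[1,1,1,1,1,1,1,1]}' 20
python3 - <<'E'
from h import *
st()
E
```

```text
time_s: 15.55
tcp_pos: [0.6261, -0.0795, 0.2146]
eef_rot: [-0.074, 0.997, -0.004, 0.003]
contact_force: [3.5, -14.2, 7.9]
finger_gap: 0.146
t 15.55 tcp [ 0.6261 -0.0795  0.2146] y [-0.147   0.9891 -0.009 ] z [ 0.0063 -0.0081 -0.9999] 
j [-0.6829  0.4918  0.9819  1.7351 -0.4382  1.147   2.1448] F [  3.5401 -14.1993   7.9427] gap 0.1458836017232664
```

```bash
python3 -m crank '{"dp":[[-0.1,0.5,0.95],[-0.2,1.15,1.85],[-0.31,1.9,2.6],[-0.42,2.65,3.4],[-0.54,3.45,4.1],[-0.66,4.25,4.8],[-0.8,5.1,5.5],[-0.9,6,6.1]],"angular":[[0,0,0],[0,0,0],[0,0,0],[0,0,0],[0,0,0],[0,0,0],[0,0,0],[0,0,0]],"gripper":[1,1,1,1,1,1,1,1]}'
python3 -m crank '{"dp":[[0,0,0],[0,0,0],[0,0,0],[0,0,0]],"angular":[[0,0,0],[0,0,0],[0,0,0],[0,0,0]],"gripper":[1,1,1,1]}'
python3 - <<'E'
from h import *
st()
s=sense();y=np.array([-.146,.989]);hx=np.array([.631,-.124])+.242*y;d=(s["tcp_pos"][:2]-hx)@y;z=s["tcp_pos"][2]+.0255-.09;print("tilt est",np.degrees(np.arctan2(z,-d))-11.67,np.hypot(z,d))
cv2.imwrite("pics/side6raw.png",eyes.capture("side"));cv2.imwrite("pics/top6raw.png",eyes.capture("top"))
E
```

```text
time_s: 16.35
tcp_pos: [0.6173, -0.0194, 0.2743]
eef_rot: [-0.073, 0.997, -0.004, 0.003]
contact_force: [4.8, -9.6, 7.4]
finger_gap: 0.143
time_s: 16.75
tcp_pos: [0.6173, -0.0195, 0.2741]
eef_rot: [-0.073, 0.997, -0.004, 0.003]
contact_force: [4.7, -7.4, 10.6]
finger_gap: 0.139
t 16.75 tcp [ 0.6173 -0.0195  0.2741] y [-0.1464  0.9892 -0.0077] z [ 0.0061 -0.0069 -1.    ] 
j [-0.8382  0.4174  1.0392  1.6937 -0.372   1.2415  2.0015] F [ 4.727  -7.4221 10.5894] gap 0.13948957529266082
tilt est 45.2423239253452 0.2501185647685917
```

```bash
python3 -m crank '{"dp":[[0,0,0],[0,0,0],[0,0,0],[0,0,0],[0,0,0],[0,0,0],[0,0,0]],"angular":[[0,0,0],[0,0,0],[0,0,0],[0,0,0],[0,0,0],[0,0,0],[0,0,0]],"gripper":[1,1,1,1,1,1,1]}'
python3 - <<'E'
from h import *
st()
i=eyes.capture("side");t=eyes.capture("top");cv2.imwrite("pics/side7raw.png",i);cv2.imwrite("pics/top7raw.png",t)
for n,im in (("0",cv2.imread("pics/side0raw.png")),("7",i)):
    g=cv2.cvtColor(im,cv2.COLOR_BGR2GRAY);d=(g[150:200,196:262]<60).astype(np.uint8)
    k,l,s,c=cv2.connectedComponentsWithStats(d);print(n,d.sum(),[(x.tolist(),y.round().tolist()) for x,y in zip(s[1:],c[1:]+[196,150]) if x[4]>15])
E
```

```text
time_s: 17.55
tcp_pos: [0.6173, -0.0196, 0.274]
eef_rot: [-0.073, 0.997, -0.004, 0.003]
contact_force: [5.3, -7.8, 10.0]
finger_gap: 0.142
t 17.55 tcp [ 0.6173 -0.0196  0.274 ] y [-0.1464  0.9892 -0.0077] z [ 0.0061 -0.0069 -1.    ] 
j [-0.8381  0.4174  1.0392  1.6937 -0.372   1.2415  2.0016] F [ 5.3222 -7.7761 10.0454] gap 0.1417378512292324
0 4 []
7 0 []
```

Run:
```python
import cv2,numpy as np
a=cv2.imread("pics/side0raw.png",0).astype(int);b=cv2.imread("pics/side7raw.png",0).astype(int);c=cv2.imread("pics/side6raw.png",0).astype(int)
print("stub0 gray in side0",a[168:190:3,252:290:4])
print("now 7 crate");print(b[146:212:4,190:290:5])
print("orig crate");print(a[146:212:4,190:290:5])
```

```text
stub0 gray in side0 [[118 117 118 153 178 203 130  81  82  84]
 [136 118 118 141 138 174 204 135  81  81]
 [157 131  92  64  63 132 175 204 136  79]
 [114  69  64  65  63  75 176 176 202 171]
 [104  65  63  61  64  60 179 190 195 188]
 [210  92  60  58  87 161 197 193 172 163]
 [174 208  96 158 197 194 176 136  75 171]
 [142 137 197 196 175 136  79  60  61 165]]
now 7 crate
[[119 134 130 125 137 168 194 111 167 203 207 213 219 162 166 146 129 201
  156 116]
 [120 126 127 126 128 120 177 215 212 182 160 212 214 221 139  77  85 194
  233 196]
 [120 120 127 120 174 202 218 183 138 136 121 143 202 232 171 194 250 231
  250 251]
 [198 128 154 202 207 171 135 134 135 134 120 152 181 243 153 249 249 249
  249 250]
 [206 204 200 168 133 132 100  72 135 136 159 180 181 204 243 250 249 249
  250 188]
 [204 160 132 129  92  66  71  64 138 165 179 178 180 179 250 248 250 179
  101  88]
 [208 127 139 122  68  68  66  61 131 181 180 180 177 178 235 168 111 116
   81  89]
 [205 142 121 130  92  65  78 145 162 182 180 178 177 170 113 114 104 168
   98  92]
 [196 161 123 125 105 142 163 161 162 176 1
[... 1479 characters left out ...]
  60 168
  176 204]
 [203 196 121 121 122 153 156 160 157 156 179 176 205  88  63  59  78 188
  196 181]
 [210 197 205 122 121 126 157 157 157 105 178 177 176 201  96 176 199 182
  136  76]
 [205 208 198 198 121 123 126 158 150 118 125 177 178 100 192 176 132  68
   60  60]
 [214 209 201 212 186 121 119 136 132  90 127 131 175 150  99 210  71  60
   78 215]
 [221 204 211 196 217 163 120 128 137  89 126 129 118 175 165 174 217 202
  236 225]
 [221 214 209 205 204 212 151 121 136  89 108 109 108 125 174 177 185 230
  206 207]
 [221 221 205 207 199 212 209 146 135  94 108 107 107 107 132 177 185 162
  157  79]
 [226 223 215 205 206 205 212 205 200 140 110 109 108 107 108 143 185 206
  148 124]]
```

Run:
```python
import cv2,numpy as np
a=cv2.imread("pics/top0raw.png",0).astype(int);b=cv2.imread("pics/top7raw.png",0).astype(int)
print(a[142:220:5,118:270:5]);print(b[142:220:5,118:270:5])
```

```text
[[142 145 142 141 123 107 108 107 102 106 107 103 102  97  87 113 114 114
  112 113 110 110 107 146 143 137 139 140 151 107 104]
 [102 103 104 103 101 105 102 100  81  62  60  35  36  37  38  83  93 105
  107 121 143 159 167 150 107 136 124  93  89  95 109]
 [ 94  87  71  58  55  57  56  56  59  74  89  78  76  77  77  45 107  98
   92  77  92  86  58  13   8 119 135 134 128  55 134]
 [104  54  69  86  98 102 104 102 102 101 102  77  75  74  78  42  94 117
   18  16   9 109 133   5   8  98 134 134 134  76 128]
 [ 99  55 101 100 101 101 100 102 103 103 105  79  77  77  77  46 103 135
   31  15   9  93 127   6  12  75 136 131 131 109 129]
 [ 97  56 103 102 100 103 102 102 101 102 101  86  77  78  75  61  89 130
   49  10  11  54 132  10  13  49 136 131 134 143 137]
 [108  56 104 101 101 103 104 102  85  75  76  75  78  77  77  73  85 133
   92  10   7  30 131   5  18  24 136 133 135 160 122]
 [ 92  57  99  99 101 102 103 102 102 102  80  76  77  76  76  78  86 132
  106  11  15  13 135  10  16  24 135 136 146 164 104]
 [107  60  99 103 103 102 101 103 103 103 103  91  77  77  78  74  8
[... 2329 characters left out ...]
  119 114 110 100  71  63  68  66  66  67  64  66  65]
 [115  91   8  23  15  99 107 108  67  74  85  99 106 115 118 118 120 120
  119 117 109  93  62  66  64  64  67  72  97 122 138]
 [107 105   6  20  21  79  99  89  72  81  97 101 111 115 118 118 121 118
  117 110 101  88 135 140 140 140 140 139 140 138 138]
 [103 102  58  73  74  81  82  65  75  81  97 106 113 115 120 119 121 119
  113 107  94 133 140 140 140 136 138 136 135 137 136]
 [110 104  33  80  77  83  84  72  80  94 103 108 116 118 121 120 120 116
  113 102  87 146 148 147 146 145 145 151 150 149 149]
 [148 139  84  60  60  46  35  43  61  85 104 113 116 121 119 118 118 113
  108  99 113 149 149 148  81 113 149 148 147 145 144]]
```

```bash
python3 -m crank '{"dp":[[0.1,-0.85,-0.65],[0.25,-1.7,-1.3],[0.37,-2.5,-2],[0.48,-3.3,-2.7],[0.6,-4.05,-3.45],[0.7,-4.8,-4.25],[0.8,-5.45,-5.15],[0.9,-6,-6.1]],"angular":[[0,0,0],[0,0,0],[0,0,0],[0,0,0],[0,0,0],[0,0,0],[0,0,0],[0,0,0]],"gripper":[1,1,1,1,1,1,1,1]}'
python3 -m crank '{"dp":[[0.07,-0.6,-0.9],[0.15,-1.2,-1.8],[0.25,-1.75,-2.75],[0.33,-2.25,-3.7],[0.4,-2.7,-4.65],[0.46,-3.1,-5.6],[0.51,-3.45,-6.55],[0.55,-3.75,-7.4]],"angular":[[0,0,0],[0,0,0],[0,0,0],[0,0,0],[0,0,0],[0,0,0],[0,0,0],[0,0,0]],"gripper":[1,1,1,1,1,1,1,1]}'
python3 - <<'E'
from h import *
st()
s=sense();y=np.array([-.146,.989]);hx=np.array([.631,-.124])+.242*y;d=(s["tcp_pos"][:2]-hx)@y;z=s["tcp_pos"][2]+.0255-.09;print("tilt est",np.degrees(np.arctan2(z,-d))-11.67,np.hypot(z,d))
E
```

```text
time_s: 18.45
tcp_pos: [0.6259, -0.0807, 0.2125]
eef_rot: [-0.073, 0.997, -0.004, 0.002]
contact_force: [2.4, -13.7, 10.3]
finger_gap: 0.139
time_s: 19.25
tcp_pos: [0.6309, -0.117, 0.1377]
eef_rot: [-0.074, 0.997, -0.004, 0.002]
contact_force: [2.8, -5.5, 0.5]
finger_gap: 0.144
t 19.25 tcp [ 0.6309 -0.117   0.1377] y [-0.1466  0.9892 -0.0078] z [ 0.0036 -0.0073 -1.    ] 
j [-0.5566  0.5845  0.9039  1.7816 -0.5225  1.0307  2.261 ] F [ 2.7722 -5.5453  0.4919] gap 0.14363499613251268
tilt est 5.637869155139706 0.2460279897072043
```

```bash
python3 -m crank '{"dp":[[0.02,-0.15,-0.5],[0.04,-0.25,-1],[0.06,-0.35,-1.4],[0.07,-0.4,-1.75],[0.08,-0.45,-2],[0.08,-0.5,-2.2],[0.08,-0.5,-2.3],[0.08,-0.5,-2.3]],"angular":[[0,0,0],[0,0,0],[0,0,0],[0,0,0],[0,0,0],[0,0,0],[0,0,0],[0,0,0]],"gripper":[1,1,1,1,1,1,1,1]}'
python3 -m crank '{"dp":[[0,0,-0.1],[0,0,-0.2],[0,0,-0.2]],"angular":[[0,0,0],[0,0,0],[0,0,0]],"gripper":[1,1,1]}'
python3 - <<'E'
from h import *
st()
E
```

```text
time_s: 20.05
tcp_pos: [0.6317, -0.1226, 0.115]
eef_rot: [-0.073, 0.997, -0.004, 0.002]
contact_force: [2.2, -11.5, -0.3]
finger_gap: 0.142
time_s: 20.35
tcp_pos: [0.6318, -0.1228, 0.1137]
eef_rot: [-0.073, 0.997, -0.004, 0.002]
contact_force: [-0.9, -11.0, 9.1]
finger_gap: 0.143
t 20.35 tcp [ 0.6318 -0.1228  0.1137] y [-0.1461  0.9892 -0.0088] z [ 0.0043 -0.0083 -1.    ] 
j [-0.5295  0.6123  0.8795  1.796  -0.5484  0.9924  2.2871] F [ -0.9416 -11.0036   9.1391] gap 0.14340348214964876
```

```bash
python3 -m crank '{"dp":[[0,0,0],[0,0,0],[0,0,0],[0,0,0],[0,0,2],[0,0,6],[0,0,11],[0,0,16]],"angular":[[0,0,0],[0,0,0],[0,0,0],[0,0,0],[0,0,0],[0,0,0],[0,0,0],[0,0,0]],"gripper":[0.4,0.25,0.25,0.25,0.25,0.25,0.25,0.25]}'
python3 -m crank '{"dp":[[0,-4,4],[-2,-6,9],[-4,-8,12],[-6,-8,14],[-10,-8,14],[-13,-8,14],[-14,-8,14],[-14,-8,14]],"angular":[[0,0,0],[0,0,0],[0,0,0],[0,0,0],[0,0,0],[0,0,0],[0,0,0],[0,0,0]],"gripper":[0,0,0,0,0,0,0,0]}'
python3 - <<'E'
from h import *
st()
i=eyes.capture("side"); t=eyes.capture("top")
cv2.imwrite("pics/side8raw.png",i);cv2.imwrite("pics/top8raw.png",t)
a=cv2.resize(i[130:300,185:350],None,fx=2.6,fy=2.6,interpolation=cv2.INTER_CUBIC)
b=cv2.resize(t[90:245,110:380],None,fx=1.35,fy=1.35,interpolation=cv2.INTER_CUBIC)
b=cv2.copyMakeBorder(b,0,a.shape[0]-b.shape[0],0,0,cv2.BORDER_CONSTANT)
cv2.imwrite("pics/final.png",np.hstack([a,b]));print(np.hstack([a,b]).shape)
E
```

```text
time_s: 21.15
tcp_pos: [0.6304, -0.1198, 0.2734]
eef_rot: [-0.074, 0.997, -0.003, -0.0]
contact_force: [1.1, 1.0, 0.9]
finger_gap: 0.377
time_s: 21.95
tcp_pos: [0.49, -0.1999, 0.4121]
eef_rot: [-0.074, 0.997, -0.001, 0.001]
contact_force: [-0.8, 0.3, -0.2]
finger_gap: 0.495
t 21.95 tcp [ 0.49   -0.1999  0.4121] y [-0.1485  0.9889 -0.0023] z [ 0.0027 -0.0019 -1.    ] 
j [-0.8285  0.0513  1.1715  1.6605 -0.0467  1.4581  2.0674] F [-0.7757  0.3258 -0.1841] gap 0.4949312724100867
(442, 793, 3)
```

View pics/final.png

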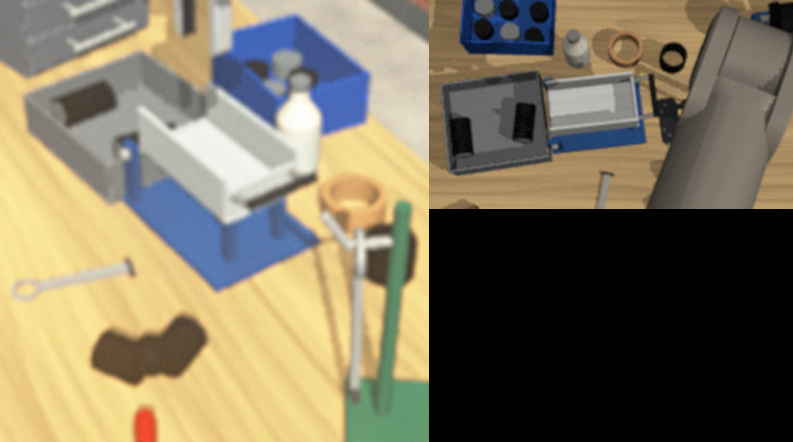

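Both stubs are in the crate (top view, at about (460,135) and (524,122)), the trough is empty and down, and the scraper still hangs. One numeric check that it is level, then I sign off.

Run:
```python
from h import *
from bench import workorder
a=cv2.imread("pics/side0raw.png",0);b=cv2.imread("pics/side8raw.png",0)
P=a[192:214,270:312];r=cv2.matchTemplate(b[182:224,260:322],P,cv2.TM_CCOEFF_NORMED);_,v,_,l=cv2.minMaxLoc(r);print("handle shift px",np.array(l)-10,v)
print(workorder.sign_off())
```

```text
handle shift px [0 0] 0.678688108921051
the job is handed in; nothing more can be done
None
```

I did the job in the order asked and handed it in at about 22 s, well inside the 67 s limit. My last checks found no failures.

- **Scraper:** It hangs by its eye on the green stand's hook. It was still there in the final picture, about 10 s after I let go.
- **Tipping:** I raised the trough to about 45° (estimated from the arm position), held it there for about 1.2 s, and lowered it slowly until it pressed on its rest. The final pictures show both stubs in the crate and the trough empty.
- **Level check:** The handle sits at the same image position as at the start, to the pixel. The match score was only 0.68, probably because the scraper is now gone from that area and the shadows changed. The arm height when it pressed on the rest also matched the starting height.
- **Bystanders:** The other items in the final pictures look unmoved, and the robot was touching nothing when I signed off.

**What disagreed or went wrong:**
- **Fingertip position:** In the images the fingertips sit about 14 mm behind the tool point, not 14 mm ahead as stated. My first grasp therefore closed above the scraper and only touched it lightly (about 5 N). I corrected for this and the second grasp held.
- **Hook approach angle:** One wrist joint reached the end of its range near the hook. I threaded the eye with the scraper leaning about 35°, then swung it closer to upright before letting go.

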